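# Seal the round pantry canisters

### The job

Seal the three round canisters for storage: with a fingertip, gently press the grey button in each lid all the way down, first on the tallest, then the middle one, then the shortest. Leave the square canister's button up, as it is still to be filled. Do not lift, tip or shift any canister, and leave the other things on the counter where they are.

Things in the scene. Friction and masses are not known exactly. Their poses are not given: they have to be found in the camera images.
- tall_canister: the tallest round canister: steel body with a white plastic lid, round, 96 in diameter, 170 mm from the counter to the flat lid top; loose, stands upright, 0.35 to 1.1 kg. Origin: centre of its underside, z up along its axis. In the middle of the lid sits a round grey seal button, 46 mm in diameter.
- tall_button (a joint): how far this canister's seal button is pushed into the lid, m: 0 = popped up (top 14 mm above the lid), 0.009 = fully down (top 5 mm above the lid), at a stop. The button's top is a soft springy rubber cap that gives about 1 mm for every 3 N, up to 6 mm, on top of this travel. No return spring: it slides straight down against about 3.5 N of friction and stays where it is left.
- tall_top (a point): centre of the top face of that button's rubber cap; moves with it (184 mm above the counter when popped up, 175 mm when fully down)
- medium_canister: the middle-height round canister: steel body with a white plastic lid, round, 96 in diameter, 130 mm from the counter to the flat lid top; loose, stands upright, 0.35 to 1.1 kg. Origin: centre of its underside, z up along its axis. In the middle of the lid sits a round grey seal button, 46 mm in diameter.
- medium_button (a joint): how far this canister's seal button is pushed into the lid, m: 0 = popped up (top 14 mm above the lid), 0.009 = fully down (top 5 mm above the lid), at a stop. The button's top is a soft springy rubber cap that gives about 1 mm for every 3 N, up to 6 mm, on top of this travel. No return spring: it slides straight down against about 3.5 N of friction and stays where it is left.
- medium_top (a point): centre of the top face of that button's rubber cap; moves with it (144 mm above the counter when popped up, 135 mm when fully down)
- short_canister: the shortest round canister: steel body with a white plastic lid, round, 96 in diameter, 90 mm from the counter to the flat lid top; loose, stands upright, 0.35 to 1.1 kg. Origin: centre of its underside, z up along its axis. In the middle of the lid sits a round grey seal button, 46 mm in diameter.
- short_button (a joint): how far this canister's seal button is pushed into the lid, m: 0 = popped up (top 14 mm above the lid), 0.009 = fully down (top 5 mm above the lid), at a stop. The button's top is a soft springy rubber cap that gives about 1 mm for every 3 N, up to 6 mm, on top of this travel. No return spring: it slides straight down against about 3.5 N of friction and stays where it is left.
- short_top (a point): centre of the top face of that button's rubber cap; moves with it (104 mm above the counter when popped up, 95 mm when fully down)
- square_canister: the only square canister, to be left open: steel body with a white plastic lid, square, 84 x 84 wide, 110 mm from the counter to the flat lid top; loose, stands upright, 0.35 to 1.1 kg. Origin: centre of its underside, z up along its axis. In the middle of the lid sits a round grey seal button, 46 mm in diameter.
- square_button (a joint): how far this canister's seal button is pushed into the lid, m: 0 = popped up (top 14 mm above the lid), 0.009 = fully down (top 5 mm above the lid), at a stop. The button's top is a soft springy rubber cap that gives about 1 mm for every 3 N, up to 6 mm, on top of this travel. No return spring: it slides straight down against about 3.5 N of friction and stays where it is left.
- square_top (a point): centre of the top face of that button's rubber cap; moves with it (124 mm above the counter when popped up, 115 mm when fully down)
- spice_left: bystander: small glass spice jar with a black cap, 42 wide, 85 high; loose. Origin: centre of its underside.
- spice_middle: bystander: smaller glass spice jar with a black cap, 42 wide, 75 high; loose. Origin: centre of its underside.
- sauce_bottle: bystander: amber glass sauce bottle, 60 wide, 200 high; loose. Origin: centre of its underside.
- bowl: bystander: white bowl, 100 wide, 45 high; loose. Origin: centre of its underside.
- plant_pot: bystander: white pot, 68 wide, 60 high, with a small green plant up to 120 high; loose. Origin: centre of its underside.
- spoon: bystander: wooden spoon lying flat; loose. Origin: on its underside, partway along it.
- spatula: bystander: black-handled spatula lying flat; loose. Origin: on its underside, partway along it.

How it is judged:
By the outcome, as a careful person would: the job done as asked, in the order asked, and still so for the second after the job is handed in, with the robot touching nothing.
It also fails if it takes over 51 s, if anything falls off the work surface, if the arm or the gripper's body presses on something with over 40 N, if the wrist force passes 120 N, or if a joint passes its speed limit or range.

### The arm

A 7-joint arm with a two-finger parallel gripper is mounted at the origin on the work surface. World frame = base frame: x ahead of the robot, y to its left, z up, the work surface at z = 0. Lengths are in mm, angles in rad, forces in N, time in s.
With the tool pointing down it reaches from about 425 to 925 mm from the base axis. Payload 6.8 kg.
Tool frame: the origin (TCP) lies midway between the tips of the shut fingers; the grasp point (between the pads) lies 19 mm behind it; z points along the fingers, y is the line along which they close (so a half turn about z gives the same grasp; the last joint's range is limited). The gripper opens to 88 mm and grips with 3 to 60 N. Pads are 20 mm wide; open, the fingers measure 115 mm over their backs; the gripper's body (75 mm by 178 mm) begins 61 mm behind the grasp point.
Start: joints at [-1.31, 0.477, 0.022, 1.555, -0.011, 1.109, -0.083], TCP at [243.332, 629.632, 222.664] pointing down, gripper open.
Joint ranges: [-2.96, 2.96], [-0.34, 2.1], [-1.41, 1.46], [0.24, 2.44], [-1.37, 4.51], [0.17, 1.92], [-2.96, 2.96]. Speed limits (rad/s): [2.39, 2.39, 3.14, 3.14, 3.14, 3.14, 3.14].

### API

Orientations are given as a 3x3 rotation matrix whose columns are the frame's x, y, z axes.
In Python, from cell import state, snapshot, manip gives the robot as it stands.
- The arm moves only by the tool drive_tool, never from a script. Its argument "targets" is a list of rows, each a list of 3 entries, a list of its own where there are three numbers: the shift along the tool's x, y, z in m, then the turn, a rotation vector about the tool's x, y, z in rad, then the opening, from 0 (shut) to 1 (fully open). A call has exactly 8 rows; each row shifts and turns the commanded pose from where the row before left it, along the tool's axes as they then stand; what a row does not reach is not made up. A row lasts 1/12 s, in which the tool goes at most 41.7 mm and 7.16 degrees, less where a joint would pass 70% of its speed; a pose out of reach is approached as far as the arm can. A call is refused whole if a number of a shift passes 0.0417 or a number of a turn 0.125, either way. A call with a gripper value outside its range is refused whole. The fingers move at their own pace and stop on an object; "force" is the grip in N (left out, the last holds). Time passes only in rows, so rows that do not move let the fingers close, or fill a call up. It gives the time, the measured TCP pose, the force, the opening and the grip force at its end, in the units of the state.
- state(): the state, without advancing time (a new reading comes with each control period).
- snapshot(name): name is "side" or "top" or "wrist"; returns a dict with "color" (420x560x3 uint8, red, green, blue), "depth" (420x560 float32, mm along the optical axis (not along the pixel's ray), 0 where there is no reading), "camera_matrix" (3x3 intrinsics, pixels), "R" (3x3) and "t" (3): a world point X has camera coordinates R X + t; the wrist camera has in their place "tool_from_camera" (4x4, takes a point from camera to tool coordinates, whose origin is the TCP and whose axes are the flange's). Camera axes: x right, y down, z forward; pixel columns grow to the right and rows downward; lengths in mm; the calibration is good to about 2 mm. A picture is of the moment at which its call begins: read the wrist's pose just before it.
- manip.finish_job(): hands the job in; it is judged then, once.
The state is a dict: "clock": time; "joint_pos": joint angles; "joint_velocities": joint speeds; "joint_torque": joint torques, N m; "ee_pos": TCP position; "ee_rot": TCP orientation; "contact_force": force on the tool from outside, world axes, zero at the start; "wrist_torque": the same for the moment, N m; "grip_width": finger opening in mm; "grip_force": force on a finger pad.
Only numpy, scipy, OpenCV 4.12 (cv2) and the standard library are available. Lean on these libraries where they do the work, as an engineer would, in place of code of your own. Each camera call takes 0.05 s, during which the arm holds its last target. There are 200 camera calls.

## Working session

There is one attempt and no reset: what is moved stays moved. The work goes in short steps, Python scripts to look and compute and a tool call to move; the robot and the scene stay as the last step left them, time stands still between calls to the robot, and variables do not carry over. Pictures are saved under pics/ and viewed, at most 10 in all, crops included, and the job is handed in when it is done.

Besides the shell and the picture viewer there is one more tool, called after "Request:" in YAML: its name, and indented under it one key for each argument. drive_tool: Moves the arm, as the interface text tells. Its arguments: {"type":"object","properties":{"targets":{"type":"array","items":{"type":"array"}},"force":{"type":"number"}},"required":["targets"]}

```bash
mkdir -p pics; ls; python3 - <<'E'
from cell import state, snapshot
import cv2, numpy as np, pickle
s=state(); print(s)
for n in("top","side"):
    d=snapshot(n); pickle.dump(d,open(f"pics/{n}.pkl","wb")); cv2.imwrite(f"pics/{n}.png",d["color"][:,:,::-1])
E
```

```text
pics
{'clock': 0.0, 'joint_pos': array([-1.31011361,  0.4777968 ,  0.02233181,  1.5564299 , -0.01149339,
        1.10927216, -0.08308541]), 'joint_velocities': array([-0.00040085,  0.00080656, -0.00036635,  0.00048225,  0.00038651,
        0.00020215, -0.00078349]), 'joint_torque': array([ 1.26693367e-04, -5.82847810e+01,  1.53475173e+00, -2.72613698e+01,
       -5.42814354e-02,  1.68968044e-02,  1.54099598e-04]), 'ee_pos': array([243.12290223, 629.06551554, 221.69287757]), 'ee_rot': array([[-9.32783602e-01,  3.60436524e-01, -5.14169991e-04],
       [ 3.60436866e-01,  9.32782058e-01, -1.70213072e-03],
       [-1.33901536e-04, -1.77304544e-03, -9.99998419e-01]]), 'contact_force': array([-0.71207302, -0.28521953, -0.53223618]), 'wrist_torque': array([-0.01154539,  0.04371681, -0.02552881]), 'grip_force': 0.0, 'grip_width': 87.5628271356929}
```

View pics/top.png

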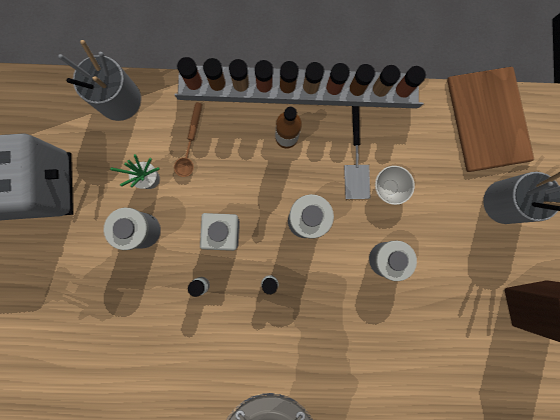

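View pics/side.png

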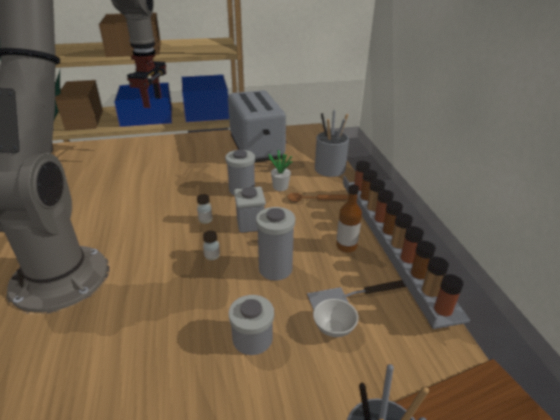

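The top view shows round canisters at about (125,229), (312,216) and (397,261), and the square one at (219,232). The side view shows the tall canister is the central one, at (276,240). Next I'll measure button centres from depth.

```bash
cat > h.py <<'E'
import numpy as np
def world(d,R=None,t=None):
    K=d["camera_matrix"]; z=d["depth"].astype(float); v,u=np.indices(z.shape)
    P=np.stack([(u-K[0,2])/K[0,0]*z,(v-K[1,2])/K[1,1]*z,z],-1)
    return (P-d["t"])@d["R"]
E
python3 - <<'E'
import pickle,numpy as np,cv2
from h import world
for n in("top","side"):
    d=pickle.load(open(f"pics/{n}.pkl","rb")); W=world(d); W[d["depth"]==0]=np.nan
    print(n,"cam centre",-d["R"].T@d["t"])
    c={"top":[(124,229),(312,216),(397,261),(219,232)],"side":[(240,155),(276,215),(252,308),(249,192)]}[n]
    for (u,v) in c:
        p=W[v-3:v+4,u-3:u+4].reshape(-1,3); b=np.nanmedian(p,0)
        Q=W[v-45:v+45,u-45:u+45].reshape(-1,3)
        m=np.abs(Q[:,2]-b[2])<4; B=Q[m]; ce=(np.nanmin(B,0)+np.nanmax(B,0))/2
        m=(np.abs(Q[:,2]-b[2]+14)<5)|m; L=Q[m]; cl=(np.nanmin(L,0)+np.nanmax(L,0))/2
        print((u,v),b.round(1),"btn",ce.round(1),np.ptp(B,0).round(1),len(B),"lid",cl.round(1),np.ptp(L,0).round(1))
    if n=="top":
        for nm,(u,v) in dict(sp1=(197,288),sp2=(270,285),bottle=(290,115),bowl=(395,185),plant=(140,172)).items():
            print(nm,np.nanmedian(W[v-2:v+3,u-2:u+3].reshape(-1,3),0).round(0))
        H=W[...,2]; print("max height in central area", np.nanmax(H[140:320,80:440]))
E
```

```text
top cam centre [ 493.23832497   13.89217398 1016.84749731]
(124, 229) [516.5 333.1 142.6] btn [518.7 335.4 142.6] [44.5 44.   7.9] 341 lid [519.3 335.3 135.1] [94.3 95.3 22.8]
(312, 216) [554.9 -76.  183.9] btn [556.  -76.1 184.1] [44.9 42.9  7.6] 352 lid [557.  -76.7 176.6] [93.7 93.8 22.5]
(397, 261) [ 462.2 -284.7  104.1] btn [ 463.3 -288.4  103.9] [44.2 45.3  7.6] 298 lid [ 462.9 -287.7   96.4] [92.3 94.2 22.5]
(219, 232) [516.6 127.1 122.8] btn [517.9 130.7 122.8] [43.4 43.3  7.8] 316 lid [518.6 130.2 115.3] [84.3 84.3 22.9]
sp1 [386. 178.  85.]
sp2 [396.   8.  75.]
bottle [767. -23. 201.]
bowl [ 656. -311.    6.]
plant [656. 329.  71.]
max height in central area 187.85635116593167
side cam centre [ 394.71382953 -884.03087431  765.82342077]
(240, 155) [514.9 320.  142.1] btn [601.  513.5 142.2] [209.6 400.7   7.8] 195 lid [587.6 435.  134.6] [236.5 655.8  23. ]
(276, 215) [553.5 -85.3 184.3] btn [554.  -77.6 183.9] [43.4 43.3  7.2] 181 lid [553.7 -76.  176.4] [94.8 97.5 22.2]
(252, 308) [ 462.1 -292.7  103.8] btn [ 460.5 -288.4  103.6] [43.6 46.6  7.2] 300 lid [ 460.8 -288.    96. ] [ 95.2 100.1  22.3]
(249, 192) [516.  123.8 123.7] btn [569.9 124.5 123.7] [201.3 454.3   7.9] 195 lid [577.9 140.2 116.2] [217.3 485.8  23. ]
```

Both cameras agree: tall (555,-77,184), medium (518,335,143), short (462,-288,104). Heights match the given values. First leg goes to above the tall canister at z≈222, which clears everything, with the gripper shut.

Request:
drive_tool:
  targets:
    - [[-0.01,-0.01,0],[0,0,0],0]
    - [[-0.0227,-0.0227,0],[0,0,0],0]
    - [[-0.0227,-0.0227,0],[0,0,0],0]
    - [[-0.0227,-0.0227,0],[0,0,0],0]
    - [[-0.0227,-0.0227,0],[0,0,0],0]
    - [[-0.0227,-0.0227,0],[0,0,0],0]
    - [[-0.0227,-0.0227,0],[0,0,0],0]
    - [[-0.01,-0.01,0],[0,0,0],0]
  force: 10

```text
clock: 0.77
ee_pos: [334.8, 423.1, 222.3]
ee_rot: [[-0.931, 0.365, 0.0], [0.365, 0.931, -0.002], [-0.001, -0.002, -1.0]]
contact_force: [1.2, -0.3, 1.0]
grip_width: 37.9
grip_force: 0.0
```

Request:
drive_tool:
  targets:
    - [[-0.015,-0.015,0],[0,0,0],0]
    - [[-0.0256,-0.0256,0],[0,0,0],0]
    - [[-0.0256,-0.0256,0],[0,0,0],0]
    - [[-0.0256,-0.0256,0],[0,0,0],0]
    - [[-0.0256,-0.0256,0],[0,0,0],0]
    - [[-0.0256,-0.0256,0],[0,0,0],0]
    - [[-0.0256,-0.0256,0],[0,0,0],0]
    - [[-0.0256,-0.0256,0],[0,0,0],0]

```text
clock: 1.43
ee_pos: [444.2, 175.5, 222.7]
ee_rot: [[-0.933, 0.36, 0.0], [0.36, 0.933, 0.0], [0.0, 0.0, -1.0]]
contact_force: [0.7, -0.7, -0.1]
grip_width: 0.6
grip_force: 0.0
```

Request:
drive_tool:
  targets:
    - [[-0.0256,-0.0256,0],[0,0,0],0]
    - [[-0.0256,-0.0256,0],[0,0,0],0]
    - [[-0.0256,-0.0256,0],[0,0,0],0]
    - [[-0.0256,-0.0256,0],[0,0,0],0]
    - [[-0.0256,-0.0256,0],[0,0,0],0]
    - [[-0.0256,-0.0256,0],[0,0,0],0]
    - [[-0.015,-0.015,0],[0,0,0],0]
    - [[-0.007,-0.007,0],[0,0,0],0]

```text
clock: 2.1
ee_pos: [545.3, -53.8, 222.6]
ee_rot: [[-0.931, 0.364, 0.0], [0.364, 0.931, -0.001], [-0.001, -0.001, -1.0]]
contact_force: [0.2, -0.0, -0.4]
grip_width: 0.2
grip_force: 0.0
```

Request:
drive_tool:
  targets:
    - [[-0.01,-0.01,0],[0,0,0],0]
    - [[-0.0073,-0.008,0],[0,0,0],0]
    - [[0,0,0.008],[0,0,0],0]
    - [[0,0,0.008],[0,0,0],0]
    - [[0,0,0.006],[0,0,0],0]
    - [[0,0,0.004],[0,0,0],0]
    - [[0,0,0.002],[0,0,0],0]
    - [[0,0,0],[0,0,0],0]

```text
clock: 2.77
ee_pos: [553.5, -72.9, 193.9]
ee_rot: [[-0.933, 0.36, -0.001], [0.36, 0.933, 0.0], [0.001, -0.0, -1.0]]
contact_force: [0.6, 0.2, 0.7]
grip_width: 0.4
grip_force: 0.0
```

```bash
python3 - <<'E'
from cell import state, snapshot
import cv2
s=state(); print(s["ee_pos"],s["contact_force"])
a=snapshot("side")["color"]; b=snapshot("top")["color"]
a=cv2.resize(a[120:320,180:380],(400,400),interpolation=3); b=cv2.resize(b[115:315,210:410],(400,400),interpolation=3)
cv2.imwrite("pics/t1.png",cv2.hconcat([a,b])[:,:,::-1])
E
```

```text
[553.46215559 -72.90359681 193.9224365 ] [0.6407728  0.23914246 0.74028009]
```

View pics/t1.png

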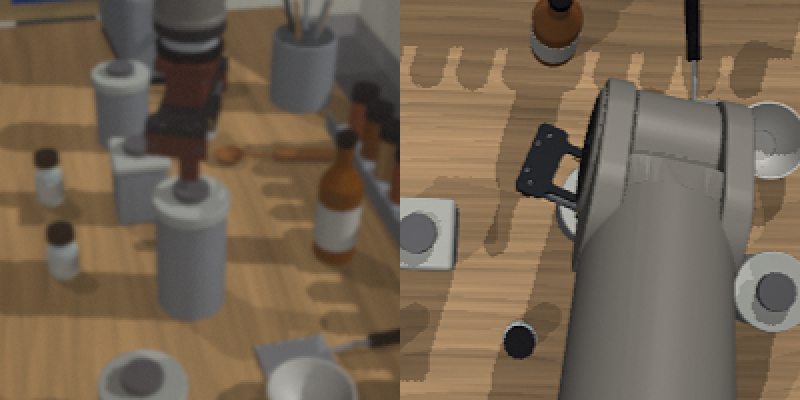

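The fingertip sits over the tall button at (190,180). I'll correct by about 4 mm and press slowly.

Request:
drive_tool:
  targets:
    - [[-0.0029,-0.0032,0],[0,0,0],0]
    - [[0,0,0.003],[0,0,0],0]
    - [[0,0,0.003],[0,0,0],0]
    - [[0,0,0.003],[0,0,0],0]
    - [[0,0,0.002],[0,0,0],0]
    - [[0,0,0.002],[0,0,0],0]
    - [[0,0,0.002],[0,0,0],0]
    - [[0,0,0],[0,0,0],0]

```text
clock: 3.53
ee_pos: [555.4, -77.7, 179.5]
ee_rot: [[-0.933, 0.361, -0.0], [0.361, 0.933, -0.0], [0.0, -0.0, -1.0]]
contact_force: [-1.9, 0.4, 3.4]
grip_width: 0.3
grip_force: 1.3
```

Request:
drive_tool:
  targets:
    - [[0,0,0.002],[0,0,0],0]
    - [[0,0,0.002],[0,0,0],0]
    - [[0,0,0.001],[0,0,0],0]
    - [[0,0,0.001],[0,0,0],0]
    - [[0,0,0.001],[0,0,0],0]
    - [[0,0,0.001],[0,0,0],0]
    - [[0,0,0],[0,0,0],0]
    - [[0,0,0],[0,0,0],0]

```text
clock: 4.2
ee_pos: [555.6, -77.7, 172.2]
ee_rot: [[-0.933, 0.361, 0.0], [0.361, 0.933, 0.0], [-0.0, 0.0, -1.0]]
contact_force: [-3.6, -1.0, 9.3]
grip_width: 0.4
grip_force: 4.5
```

9.3 N at z=172.2 is well above the 3.5 N sliding friction, so the button is on its stop. Next I raise and move to the medium canister.

Request:
drive_tool:
  targets:
    - [[0,0,-0.003],[0,0,0],0]
    - [[0,0,-0.007],[0,0,0],0]
    - [[0,0,-0.012],[0,0,0],0]
    - [[0,0,-0.012],[0,0,0],0]
    - [[0,0.01,-0.006],[0,0,0],0]
    - [[0.01,0.02,0],[0,0,0],0]
    - [[0.014,0.028,0],[0,0,0],0]
    - [[0.014,0.028,0],[0,0,0],0]

```text
clock: 4.87
ee_pos: [551.6, 17.5, 212.6]
ee_rot: [[-0.932, 0.362, 0.002], [0.362, 0.932, 0.0], [-0.001, 0.001, -1.0]]
contact_force: [0.1, 0.4, -0.3]
grip_width: 0.9
grip_force: 0.0
```

Request:
drive_tool:
  targets:
    - [[0.016,0.032,0],[0,0,0],0]
    - [[0.016,0.032,0],[0,0,0],0]
    - [[0.016,0.032,0],[0,0,0],0]
    - [[0.016,0.032,0],[0,0,0],0]
    - [[0.016,0.032,0],[0,0,0],0]
    - [[0.016,0.032,0],[0,0,0],0]
    - [[0.016,0.032,0],[0,0,0],0]
    - [[0.008,0.016,0],[0,0,0],0]

```text
clock: 5.53
ee_pos: [524.0, 290.1, 212.2]
ee_rot: [[-0.935, 0.355, 0.0], [0.355, 0.935, 0.003], [0.001, 0.003, -1.0]]
contact_force: [0.0, 0.9, 0.4]
grip_width: 0.7
grip_force: 0.0
```

```bash
python3 - <<'E'
from cell import state, snapshot
import numpy as np
from h import world
d=snapshot("top"); W=world(d); s=state()
for nm,u,v in(("tall",312,216),("short",397,261),("med",124,229),("sq",219,232)):
    b=np.median(W[v-3:v+4,u-3:u+4].reshape(-1,3),0)
    Q=W[v-45:v+45,u-45:u+45].reshape(-1,3); B=Q[np.abs(Q[:,2]-b[2])<2.5]; print(nm,b.round(1),((B.min(0)+B.max(0))/2).round(1),np.ptp(B,0).round(0))
print(s["ee_pos"],s["clock"],(np.r_[518,335,150]-s["ee_pos"])@s["ee_rot"])
E
```

```text
tall [555.3 -77.1 175.4] [556.8 -75.1 175.4] [85. 82.  5.]
short [ 462.  -284.6  103.6] [ 463.3 -288.   103.6] [44. 45.  5.]
med [510.5 250.4 369.7] [505.5 253.2 369.9] [46. 18.  5.]
sq [516.6 127.3 122.5] [517.8 130.7 122.5] [43. 43.  5.]
[523.41904152 292.79558987 212.07193486] 5.5833 [19.8293563  37.36095477 62.24515267]
```

The tall button now measures 175.4 mm, which is fully down, and the canister hasn't shifted. Next is the approach to the medium canister.

Request:
drive_tool:
  targets:
    - [[0.01,0.019,0],[0,0,0],0]
    - [[0.008,0.015,0.005],[0,0,0],0]
    - [[0,0,0.014],[0,0,0],0]
    - [[0,0,0.014],[0,0,0],0]
    - [[0,0,0.012],[0,0,0],0]
    - [[0,0,0.008],[0,0,0],0]
    - [[0,0,0.003],[0,0,0],0]
    - [[0,0,0],[0,0,0],0]

```text
clock: 6.25
ee_pos: [520.9, 321.3, 154.9]
ee_rot: [[-0.933, 0.361, -0.001], [0.361, 0.933, -0.001], [0.001, -0.001, -1.0]]
contact_force: [0.1, -0.5, -1.1]
grip_width: 0.3
grip_force: 0.0
```

Request:
drive_tool:
  targets:
    - [[0.004,0.006,0],[0,0,0],0]
    - [[0.0036,0.0058,0],[0,0,0],0]
    - [[0,0,0],[0,0,0],0]
    - [[0,0,0],[0,0,0],0]
    - [[0,0,0.003],[0,0,0],0]
    - [[0,0,0.003],[0,0,0],0]
    - [[0,0,0],[0,0,0],0]
    - [[0,0,0],[0,0,0],0]

```text
clock: 6.92
ee_pos: [518.2, 334.9, 149.3]
ee_rot: [[-0.933, 0.361, -0.001], [0.361, 0.933, -0.0], [0.0, -0.001, -1.0]]
contact_force: [0.7, -0.7, 0.1]
grip_width: -0.1
grip_force: 0.0
```

```bash
python3 - <<'E'
from cell import state, snapshot
import cv2
a=snapshot("side")["color"]; s=state(); print(s["ee_pos"],s["contact_force"])
cv2.imwrite("pics/m1.png",cv2.resize(a[80:240,160:320],(640,600),interpolation=3)[:,:,::-1])
E
```

```text
[518.2844767  335.05298058 149.48800022] [-0.28722654  0.60244816 -0.93025661]
```

View pics/m1.png

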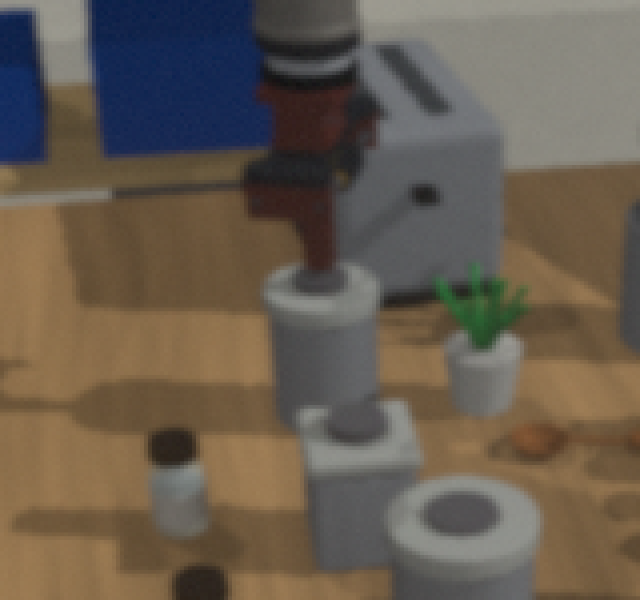

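The fingertip is centred over the medium button, at (320,272) in the crop. Pressing now.

Request:
drive_tool:
  targets:
    - [[0,0,0.003],[0,0,0],0]
    - [[0,0,0.002],[0,0,0],0]
    - [[0,0,0.002],[0,0,0],0]
    - [[0,0,0.002],[0,0,0],0]
    - [[0,0,0.002],[0,0,0],0]
    - [[0,0,0.0015],[0,0,0],0]
    - [[0,0,0.0015],[0,0,0],0]
    - [[0,0,0],[0,0,0],0]

```text
clock: 7.63
ee_pos: [518.3, 335.3, 135.4]
ee_rot: [[-0.933, 0.36, -0.0], [0.36, 0.933, -0.0], [-0.0, -0.0, -1.0]]
contact_force: [-0.5, -1.1, 2.2]
grip_width: 0.7
grip_force: 1.4
```

Request:
drive_tool:
  targets:
    - [[0,0,0.001],[0,0,0],0]
    - [[0,0,0.001],[0,0,0],0]
    - [[0,0,0.001],[0,0,0],0]
    - [[0,0,0.0005],[0,0,0],0]
    - [[0,0,0],[0,0,0],0]
    - [[0,0,0],[0,0,0],0]
    - [[0,0,0],[0,0,0],0]
    - [[0,0,0],[0,0,0],0]

```text
clock: 8.3
ee_pos: [518.4, 335.3, 132.7]
ee_rot: [[-0.933, 0.361, 0.0], [0.361, 0.933, 0.0], [0.0, 0.0, -1.0]]
contact_force: [-2.6, -1.1, 7.3]
grip_width: 0.8
grip_force: 3.9
```

Request:
drive_tool:
  targets:
    - [[0,0,0.0007],[0,0,0],0]
    - [[0,0,0],[0,0,0],0]
    - [[0,0,-0.003],[0,0,0],0]
    - [[0,0,-0.008],[0,0,0],0]
    - [[0,0,-0.016],[0,0,0],0]
    - [[0,0,-0.02],[0,0,0],0]
    - [[0,0,-0.02],[0,0,0],0]
    - [[0,-0.01,-0.015],[0,0,0],0]

```text
clock: 8.97
ee_pos: [515.1, 328.1, 215.1]
ee_rot: [[-0.933, 0.359, 0.002], [0.359, 0.933, 0.002], [-0.001, 0.002, -1.0]]
contact_force: [-0.0, -1.1, -0.3]
grip_width: 0.5
grip_force: 0.0
```

Request:
drive_tool:
  targets:
    - [[-0.005,-0.02,0],[0,0,0],0]
    - [[-0.01,-0.032,0],[0,0,0],0]
    - [[-0.01,-0.034,0],[0,0,0],0]
    - [[-0.01,-0.034,0],[0,0,0],0]
    - [[-0.01,-0.034,0],[0,0,0],0]
    - [[-0.01,-0.034,0],[0,0,0],0]
    - [[-0.01,-0.034,0],[0,0,0],0]
    - [[-0.01,-0.034,0],[0,0,0],0]

```text
clock: 9.63
ee_pos: [492.1, 58.6, 213.7]
ee_rot: [[-0.933, 0.36, 0.001], [0.36, 0.933, 0.0], [-0.0, 0.001, -1.0]]
contact_force: [0.1, 0.2, -0.1]
grip_width: 0.7
grip_force: 0.0
```

Request:
drive_tool:
  targets:
    - [[-0.01,-0.034,0],[0,0,0],0]
    - [[-0.01,-0.034,0],[0,0,0],0]
    - [[-0.01,-0.034,0],[0,0,0],0]
    - [[-0.01,-0.034,0],[0,0,0],0]
    - [[-0.01,-0.034,0],[0,0,0],0]
    - [[-0.01,-0.034,0],[0,0,0],0]
    - [[-0.01,-0.034,0],[0,0,0],0]
    - [[-0.01,-0.034,0],[0,0,0],0]

```text
clock: 10.3
ee_pos: [468.7, -224.0, 213.8]
ee_rot: [[-0.933, 0.36, 0.001], [0.36, 0.933, 0.0], [-0.001, 0.0, -1.0]]
contact_force: [0.6, -0.4, -0.2]
grip_width: 0.7
grip_force: 0.0
```

```bash
python3 - <<'E'
from cell import state, snapshot
import numpy as np
from h import world
d=snapshot("top"); W=world(d); s=state()
for nm,u,v in(("med",124,229),("sq",219,232)):
    print(nm,np.median(W[v-3:v+4,u-3:u+4].reshape(-1,3),0).round(1))
print(s["ee_pos"],s["clock"],(np.r_[462,-288,111]-s["ee_pos"])@s["ee_rot"])
E
```

```text
med [516.6 336.1 134.6]
sq [516.6 127.1 122.8]
[ 467.10069869 -231.7707876   214.38555636] 10.35 [-15.59243834 -53.78653289 103.63493362]
```

The medium button measures 134.6 mm, so it is down, and the square one is untouched. Next is the approach to the short canister.

Request:
drive_tool:
  targets:
    - [[-0.007,-0.026,0],[0,0,0],0]
    - [[-0.006,-0.02,0],[0,0,0],0]
    - [[0,0,0.018],[0,0,0],0]
    - [[0,0,0.024],[0,0,0],0]
    - [[0,0,0.024],[0,0,0],0]
    - [[0,0,0.018],[0,0,0],0]
    - [[0,0,0.008],[0,0,0],0]
    - [[0,0,0],[0,0,0],0]

```text
clock: 11.02
ee_pos: [463.5, -269.2, 119.9]
ee_rot: [[-0.933, 0.36, -0.003], [0.36, 0.933, 0.001], [0.003, -0.0, -1.0]]
contact_force: [-0.1, 0.0, 0.2]
grip_width: 0.1
grip_force: 0.0
```

Request:
drive_tool:
  targets:
    - [[-0.0024,-0.009,0],[0,0,0],0]
    - [[-0.003,-0.0092,0],[0,0,0],0]
    - [[0,0,0],[0,0,0],0]
    - [[0,0,0],[0,0,0],0]
    - [[0,0,0.005],[0,0,0],0]
    - [[0,0,0.004],[0,0,0],0]
    - [[0,0,0],[0,0,0],0]
    - [[0,0,0],[0,0,0],0]

```text
clock: 11.68
ee_pos: [462.7, -288.4, 112.0]
ee_rot: [[-0.933, 0.36, -0.001], [0.36, 0.933, 0.001], [0.001, 0.0, -1.0]]
contact_force: [-0.2, 0.5, 0.1]
grip_width: 0.5
grip_force: 0.0
```

```bash
python3 - <<'E'
from cell import state, snapshot
import cv2
a=snapshot("side")["color"]; s=state(); print(s["ee_pos"],s["contact_force"])
cv2.imwrite("pics/s1.png",cv2.resize(a[200:380,160:350],(640,600),interpolation=3)[:,:,::-1])
E
```

```text
[ 462.8866343  -288.57956477  112.2397595 ] [-0.24846507  0.73059254  0.1194142 ]
```

View pics/s1.png

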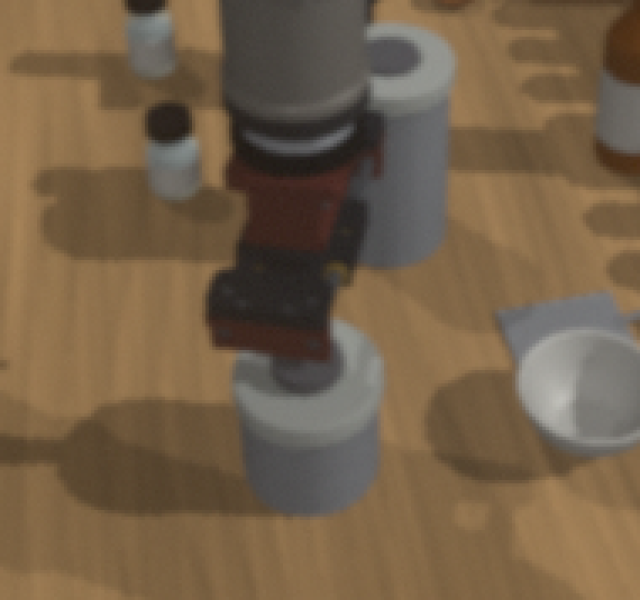

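The gripper is over the short canister, with the button at (305,360) in the crop, and the measured pose agrees. Pressing.

Request:
drive_tool:
  targets:
    - [[0,0,0.003],[0,0,0],0]
    - [[0,0,0.003],[0,0,0],0]
    - [[0,0,0.002],[0,0,0],0]
    - [[0,0,0.002],[0,0,0],0]
    - [[0,0,0.002],[0,0,0],0]
    - [[0,0,0.002],[0,0,0],0]
    - [[0,0,0.0015],[0,0,0],0]
    - [[0,0,0],[0,0,0],0]

```text
clock: 12.4
ee_pos: [462.9, -288.8, 96.7]
ee_rot: [[-0.933, 0.36, -0.0], [0.36, 0.933, 0.0], [0.0, 0.0, -1.0]]
contact_force: [-1.1, 0.8, 2.4]
grip_width: 0.7
grip_force: 1.3
```

Request:
drive_tool:
  targets:
    - [[0,0,0.0015],[0,0,0],0]
    - [[0,0,0.001],[0,0,0],0]
    - [[0,0,0.001],[0,0,0],0]
    - [[0,0,0.001],[0,0,0],0]
    - [[0,0,0],[0,0,0],0]
    - [[0,0,0],[0,0,0],0]
    - [[0,0,0],[0,0,0],0]
    - [[0,0,0],[0,0,0],0]

```text
clock: 13.07
ee_pos: [463.0, -288.8, 92.8]
ee_rot: [[-0.933, 0.361, 0.0], [0.361, 0.933, 0.0], [0.0, 0.0, -1.0]]
contact_force: [-1.8, 2.8, 7.4]
grip_width: 0.6
grip_force: 3.8
```

Request:
drive_tool:
  targets:
    - [[0,0,0.0007],[0,0,0],0]
    - [[0,0,0],[0,0,0],0]
    - [[0,0,-0.003],[0,0,0],0]
    - [[0,0,-0.01],[0,0,0],0]
    - [[0,0,-0.02],[0,0,0],0]
    - [[0,0,-0.02],[0,0,0],0]
    - [[0,0,-0.02],[0,0,0],0]
    - [[0,0,-0.02],[0,0,0],0]

```text
clock: 13.73
ee_pos: [462.8, -289.2, 186.0]
ee_rot: [[-0.933, 0.361, 0.0], [0.361, 0.933, -0.001], [-0.0, -0.001, -1.0]]
contact_force: [1.2, 0.6, -0.3]
grip_width: 0.6
grip_force: 0.0
```

Request:
drive_tool:
  targets:
    - [[0,0,-0.025],[0,0,0],0]
    - [[0,0,-0.015],[0,0,0],0]
    - [[0.007,0.02,0],[0,0,0],0]
    - [[0.01,0.03,0],[0,0,0],0]
    - [[0.01,0.03,0],[0,0,0],0]
    - [[0.01,0.03,0],[0,0,0],0]
    - [[0.01,0.03,0],[0,0,0],0]
    - [[0.007,0.02,0],[0,0,0],0]

```text
clock: 14.4
ee_pos: [470.4, -117.5, 225.1]
ee_rot: [[-0.934, 0.359, 0.001], [0.359, 0.934, 0.001], [-0.001, 0.001, -1.0]]
contact_force: [-0.4, -0.1, 0.4]
grip_width: 0.4
grip_force: 0.0
```

Request:
drive_tool:
  targets:
    - [[0,0,0],[0,0,0],0]
    - [[0,0,0],[0,0,0],0]
    - [[0,0,0],[0,0,0],0]
    - [[0,0,0],[0,0,0],0]
    - [[0,0,0],[0,0,0],0]
    - [[0,0,0],[0,0,0],0]
    - [[0,0,0],[0,0,0],0]
    - [[0,0,0],[0,0,0],0]

```text
clock: 15.07
ee_pos: [470.2, -120.7, 224.7]
ee_rot: [[-0.932, 0.361, -0.0], [0.361, 0.932, -0.0], [0.0, -0.0, -1.0]]
contact_force: [-0.2, 0.6, -0.3]
grip_width: 0.6
grip_force: 0.0
```

```bash
python3 - <<'E'
from cell import state, snapshot
import numpy as np, cv2
from h import world
s=state(); print(s["ee_pos"],s["contact_force"],s["clock"])
for n,c in {"top":[(124,229),(312,216),(397,261),(219,232)],"side":[(240,155),(276,216),(252,310),(249,192)]}.items():
    d=snapshot(n); W=world(d)
    for u,v in c: print(n,u,v,np.median(W[v-2:v+3,u-2:u+3].reshape(-1,3),0).round(1))
    cv2.imwrite(f"pics/{n}_end.png",d["color"][:,:,::-1])
E
```

```text
[ 470.18768431 -120.68008943  224.70569749] [-0.15690811  0.62384275 -0.29465441] 15.0667
top 124 229 [516.7 336.7 134.7]
top 312 216 [555.6 -77.1 174.9]
top 397 261 [ 479.1 -121.7  602.1]
top 219 232 [516.5 127.1 122.7]
side 240 155 [ 466.7 -162.7  393.1]
side 276 216 [554.5 -79.5 175.5]
side 252 310 [ 462.1 -290.5   95.4]
side 249 192 [515.9 120.1 124.9]
```

View pics/side_end.png

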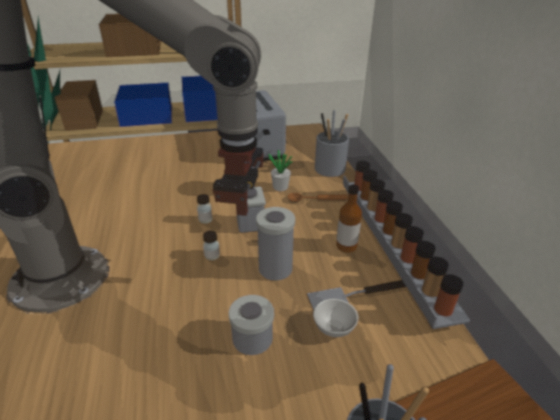

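The view shows all items in place, with the short canister at (252,325) and the tall at (276,245). Button tops measure 175, 134.7 and 95.4 mm, all fully down. The square one is still up at 123 mm, and the arm is clear.

```bash
python3 -c "
from cell import manip
print(manip.finish_job())"
```

```text
the job is handed in; nothing more can be done
None
```

The three round canisters' buttons are fully down, pressed in the order tall, medium, short; the square one's is still up, nothing looked moved in the final views, and the job is handed in at about 15 s on the robot's clock.

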